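Feed a culture plate into the bench scanner and start the scan

TASK

Slide the culture plate along the bench, flat and without lifting it, in through the flared open left end of the scanner's blue guide rails and then forward under the white bridge until it sits fully home, square against the rear stop. Only then press the yellow, the blue and the green key on the console fully down and let them up again, one at a time in that order, and take the hand away. Do not press the red key, and leave the bottle, the tip box and the jar where they stand.

Things in the scene. Friction and masses are not known exactly. Their poses are not given: they have to be found in the camera images.
- plate: 24-well culture plate with pink wells and its lid on, one rigid block, loose, about 0.11 kg: 85 mm along its own x, 127 mm along its own y, 22 mm high. Origin: centre of its underside, on the bench (z = 0). Half a turn makes no difference. It starts on the open bench left of the scanner's rails, up to 0.35 rad askew.
- scanner: Plate scanner fixed on the bench, a little turned. Origin on the bench (z = 0): where the plate's origin is when fully home, plate's x and y along the scanner's. Its +x is the way in under the bridge, away from the robot; +y is left. Blue rails 7 mm high, 8 mm thick, make an L-shaped lane, its grey floor level with the bench: in from the left along -y, then along +x under the bridge.
- lane_entry (a point): Middle, on the bench, of the open left end of the lane's first leg, which runs from here along scanner -y. It is 103 mm wide, between front rail (inner face at scanner x = -168.5 mm) and back rail (x = -65.5 mm). Both rails end here (y = 90 mm), then flare outwards at 25 degrees as far as y = 136 mm.
- lane_corner (a point): On the bench, in the corner of the L: where the plate's origin passes when it changes from -y to +x travel (scanner x = -117, y = 0 mm). The right rail, inner face at y = -68.5 mm, closes the first leg and runs on to the rear stop; the second leg lies between it and a left rail at y = 68.5 mm (137 mm wide) that begins at x = -65.5 mm.
- bridge_middle (a point): Centre of the underside of the white bridge over the second leg, 30 mm above the bench. The bridge spans scanner x = -18 to 27 mm, its top is 75 mm above the bench; white side pillars, also 75 mm high, stand at x = -22.5 to 52.5 mm, |y| = 76.5 to 112.5 mm. A plate at home sticks out 24 mm in front of the bridge.
- rear_stop (a point): Middle of the top edge of the rear stop's face, a dark bar 12 mm high across the end of the lane, face at scanner x = 42.5 mm. The plate is home when its far long side lies against it.
- console: Grey key console, fixed on the bench to the right of the scanner, 124 x 124 mm, 30 mm high, flat top, with four round keys at its four quarters, 55 mm apart; which colour is where varies. Origin: centre of its underside.
- yellow_key_top (a point): Centre of the top face of the yellow key: a round yellow push key, 26 mm in diameter in a black collar of 44 mm, standing about 52 mm above the bench at rest (10 mm above its collar); pressed straight down.
- yellow_key (a joint): Travel of the yellow key: 0 = up, 0.006 m = fully down; springs back, about 5 N at the bottom, counts as pressed above 0.004.
- blue_key_top (a point): Centre of the top face of the blue key: a round blue push key, 26 mm in diameter in a black collar of 44 mm, standing about 52 mm above the bench at rest (10 mm above its collar); pressed straight down.
- blue_key (a joint): Travel of the blue key: 0 = up, 0.006 m = fully down; springs back, about 5 N at the bottom, counts as pressed above 0.004.
- green_key_top (a point): Centre of the top face of the green key: a round green push key, 26 mm in diameter in a black collar of 44 mm, standing about 52 mm above the bench at rest (10 mm above its collar); pressed straight down.
- green_key (a joint): Travel of the green key: 0 = up, 0.006 m = fully down; springs back, about 5 N at the bottom, counts as pressed above 0.004.
- red_key_top (a point): Centre of the top face of the red key: a round red push key, 26 mm in diameter in a black collar of 44 mm, standing about 52 mm above the bench at rest (10 mm above its collar); pressed straight down.
- red_key (a joint): Travel of the red key: 0 = up, 0.006 m = fully down; springs back, about 5 N at the bottom, counts as pressed above 0.004.
- bottle: White bottle with blue cap, 66 mm in diameter, 150 mm high, loose; stands left and back. Origin: centre of its underside.
- tip_box: Magenta box of pipette tips, 80 x 120 mm, 63 mm high, loose; behind the plate's starting area. Origin: centre of its underside.
- jar: Amber jar with orange cap, 56 mm in diameter, 70 mm high, loose; stands behind the console. Origin: centre of its underside.
Things that resemble listed ones, but are neither listed nor needed, are in the scene too. Leave any brown look-alike of the plate alone.

How it is judged:
By the outcome, as a careful person would: the job done as asked, in the order asked, and still so for the second after the job is handed in, with the robot touching nothing.
It also fails if it takes over 72 s, if anything falls off the work surface, if the arm or the gripper's body presses on something with over 40 N, if the wrist force passes 120 N, or if a joint passes its speed limit or range.

ROBOT

A 7-joint arm with a two-finger parallel gripper is mounted at the origin on the work surface. World frame = base frame: x ahead of the robot, y to its left, z up, the work surface at z = 0. Lengths are in m, angles in rad, forces in N, time in s.
With the tool pointing down it reaches from about 0.4 to 0.875 m from the base axis. Payload 6.5 kg.
Tool frame: the origin (TCP) lies at the very end of the fingers, on their centre line; the grasp point (between the pads) lies 19 mm behind it (arm.grip_point_offset is the distance from the TCP to the grasp point, in m); z points along the fingers, y is the line along which they close (so a half turn about z gives the same grasp; the last joint's range is limited). The gripper opens to 88 mm and grips with 3 to 60 N. Pads are 18 mm wide; open, the fingers measure 123 mm over their backs; the gripper's body (75 mm by 187 mm) begins 45 mm behind the grasp point.
Start: joints at [1.114, 0.536, -0.004, 1.538, 0.003, 1.067, -0.071], TCP at [0.248, -0.601, 0.239] pointing down, gripper open.
Joint ranges: [-2.7, 2.7], [-0.37, 2.16], [-1.27, 1.26], [0.24, 2.4], [-1.31, 4.45], [0.19, 1.91], [-2.76, 2.76]. Speed limits (rad/s): [2.39, 2.39, 3.14, 3.14, 3.14, 3.14, 3.14].

INTERFACE

Orientations are given as a unit quaternion [w, x, y, z].
In Python, from rig import arm, kinematics, optics, spotter gives the robot as it stands. Calls block until the motion is done:
- arm.reach(position, orientation): joint-space move of the TCP to a pose.
- arm.move_l(position, rot=None, v=0.15, threshold=None): straight line of the TCP; rot=None keeps the orientation; v is the mean speed in m/s. With threshold (N) it stops when the force on the tool has changed by that much, and returns True; else False.
- arm.move_joints(angles): joint-space move.
- arm.command_gripper(opening, squeeze=None): opening from 0.0 (shut) to 1.0 (fully open); squeeze is the grip in N (None keeps the last); returns when the fingers have stopped.
- arm.wait(seconds).
- kinematics.solve_ik(position, orientation): joint angles nearest the present ones, or None.
- arm.sense(): the state.
- optics.get_image(name): name is "side" or "top" or "wrist"; returns the picture (400x640x3 uint8, red, green, blue); there is no depth.
- optics.camera_params(name): a dict with "mtx" (3x3 intrinsics, pixels), "rvec" (rotation vector, rad) and "tvec" (3), from world to camera coordinates, as OpenCV has them. Camera axes: x right, y down, z forward; pixel columns grow to the right and rows downward; lengths in m; the calibration is good to about 2 mm. A picture is of the moment at which its call begins: read the wrist's pose just before it. camera_params takes no time and is no camera call; for the wrist camera it gives the pose at the moment of the call.
A pose or a line that the arm cannot do raises arm.Unreachable and nothing moves.
- arm.job_done(): hands the job in; it is judged then, once.
Trained networks look in the newest picture that a camera, given by its name, has taken for a name from the list of things; names that differ only in an ending like _2 or _b are one class to them, and where a whole thing is asked for, a point or a joint stands for the part that bears it (a point fixed in the world has none). Each returns a list of dicts, best first, with "conf" (0 to 1); they miss things now and then, are a little off and sometimes report something else, mostly with a low value. They report only what shows in the picture. A call takes as long as a camera call. They do not tell look-alikes from the thing itself.
- spotter.find_in(camera, name): "uv" ([column, row] in pixels, amid what is visible of it).
- spotter.pinpoint(camera, name): "uv" ([column, row] in pixels: a listed point, or the origin of a listed thing).
The state is a dict: "t": time; "joint_pos": joint angles; "qd": joint speeds; "joint_torque": joint torques, N m; "eef_pos": TCP position; "orientation": TCP orientation; "ft_force": force on the tool from outside, world axes, zero at the start; "moment": the same for the moment, N m; "grip_width": opening from 0.0 (shut) to 1.0 (fully open); "grip_force": force on a finger pad.
Only numpy, scipy, OpenCV 4.12 (cv2) and the standard library are available. Lean on these libraries where they do the work, as an engineer would, in place of code of your own. Each camera call takes 0.05 s, during which the arm holds its last target. There are 200 camera calls.

## Working session

There is one attempt and no reset: what is moved stays moved. The work goes in short steps, each a Python script; the robot and the scene stay as the last script left them, time stands still between calls to the robot, and variables do not carry over. Pictures are saved under pics/ and viewed, at most 10 in all, crops included, and the job is handed in when it is done.

```bash
ls; mkdir -p pics; cat > h.py <<'E'
import numpy as np, cv2
from rig import arm, kinematics, optics, spotter
def ray(cam, uv, z):
    p=optics.camera_params(cam); K=np.array(p["mtx"]); R=cv2.Rodrigues(np.array(p["rvec"],float))[0]; t=np.array(p["tvec"],float).ravel()
    d=R.T@np.linalg.inv(K)@np.array([uv[0],uv[1],1.]); c=-R.T@t
    return c+d*(z-c[2])/d[2]
def proj(cam, P):
    p=optics.camera_params(cam)
    return cv2.projectPoints(np.array(P,float).reshape(-1,1,3),np.array(p["rvec"],float),np.array(p["tvec"],float),np.array(p["mtx"],float),None)[0].reshape(-1,2)
def save(cam,name):
    im=optics.get_image(cam); cv2.imwrite(f"pics/{name}.png",im[:,:,::-1]); return im
E
python3 - <<'E'
from h import *
np.set_printoptions(precision=4,suppress=True)
save("top","top0"); save("side","side0")
s=arm.sense(); print(s["t"],s["eef_pos"],s["orientation"],s["grip_width"])
Z=dict(plate=0,scanner=0,lane_entry=0,lane_corner=0,bridge_middle=.03,rear_stop=.012,console=0,yellow_key_top=.052,blue_key_top=.052,green_key_top=.052,red_key_top=.052,bottle=0,tip_box=0,jar=0)
for cam in ("top","side"):
    p=optics.camera_params(cam); R=cv2.Rodrigues(np.array(p["rvec"]))[0]; print(cam,"pos",-R.T@np.array(p["tvec"]).ravel())
    for n,z in Z.items():
        for r in spotter.pinpoint(cam,n)[:2]: print(n,np.round(r["uv"],1),round(r["conf"],2),ray(cam,r["uv"],z)[:2])
E
```

```text
pics
0.1 [ 0.2474 -0.6005  0.2379] [-0.0007  0.981   0.1942 -0.0002] 0.9986513936227316
top pos [0.4044 0.0502 1.3792]
plate [261.5 206.9] 0.97 [0.5199 0.1616]
plate [177.4 217. ] 0.74 [0.4899 0.3876]
scanner [346.6 174.6] 0.74 [ 0.6112 -0.0688]
scanner [313.8 221.3] 0.6 [0.4827 0.0196]
lane_entry [309.9 219.4] 0.76 [0.4877 0.0302]
lane_entry [262.2 206.7] 0.44 [0.5205 0.1597]
lane_corner [344.1 219. ] 0.63 [ 0.4899 -0.0622]
lane_corner [155.9 160.5] 0.2 [0.6436 0.4528]
bridge_middle [352.5 169.8] 0.84 [ 0.6199 -0.082 ]
bridge_middle [432.1 220.7] 0.24 [ 0.4863 -0.2928]
rear_stop [351.2 158.2] 0.72 [ 0.6547 -0.0802]
console [440.5 233.3] 0.65 [ 0.4544 -0.3225]
yellow_key_top [437.8 239.8] 0.42 [ 0.4356 -0.3011]
yellow_key_top [438.1 141.4] 0.39 [ 0.6956 -0.3071]
blue_key_top [430.5 219.1] 0.49 [ 0.4891 -0.2831]
green_key_top [453.1 240. ] 0.47 [ 0.4356 -0.3408]
red_key_top [453.7 219.6] 0.64 [ 0.4885 -0.3436]
bottle [155.  165.4] 0.97 [0.63   0.4547]
tip_box [279. 115.] 0.85 [0.7757 0.1188]
jar [437.3 143. ] 0.55 [ 0.7024 -0.3188]
side pos [ 0.4491 -0.711   0.819 ]
plate [239.  190.1] 0.95 [0.3532 0.1776]
plate [276.1 147.7] 0.91 [0.475  0.3667]
scanner [341.4 244.1] 0.67 [ 0.6137 -0.0622]
lane_entry [291.1 221.3] 0.77 [0.4924 0.0345]
lane_corner [294.4 251.5] 0.57 [ 0.4908 -0.0698]
lane_corner [292.9 345.4] 0.16 [ 0.4623 -0.3171]
bridge_middle [343.1 239.6] 0.88 [ 0.6146 -0.0722]
bridge_middle [296.2 186.1] 0.32 [0.5183 0.1406]
rear_stop [356.4 242. ] 0.75 [ 0.6507 -0.07  ]
console [295.9 343.7] 0.84 [ 0.4689 -0.3143]
yellow_key_top [270.2 326.5] 0.68 [ 0.4197 -0.2956]
green_key_top [292.9 220. ] 0.7 [ 0.4947 -0.009 ]
green_key_top [284. 347.] 0.69 [ 0.4438 -0.3429]
red_key_top [307.4 343.9] 0.41 [ 0.4901 -0.343 ]
jar [405.9 332.5] 0.82 [ 0.7073 -0.3223]
jar [302.4 316. ] 0.53 [ 0.49   -0.2521]
```

```bash
python3 -c "
import cv2
a=cv2.imread('pics/top0.png')[90:290,130:490]; cv2.imwrite('pics/top0c.png',cv2.resize(a,None,fx=2.2,fy=2.2,interpolation=cv2.INTER_CUBIC))
a=cv2.imread('pics/side0.png'); cv2.imwrite('pics/side0c.png',cv2.resize(a,None,fx=1.25,fy=1.25,interpolation=cv2.INTER_CUBIC))"
```

```text
(no output)
```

View pics/top0c.png

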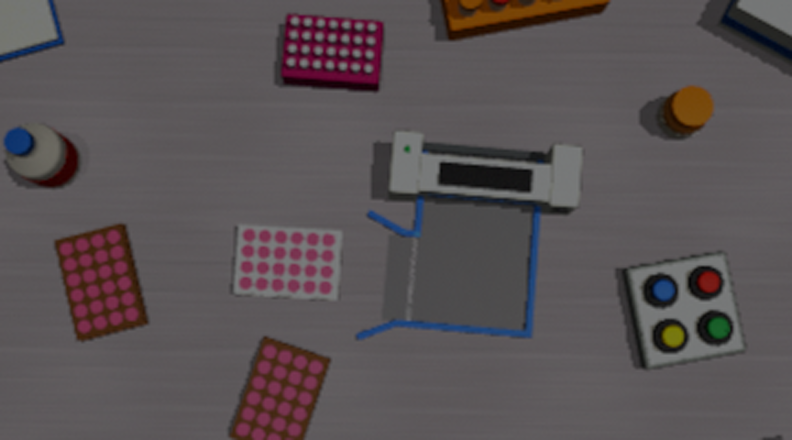

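View pics/side0c.png

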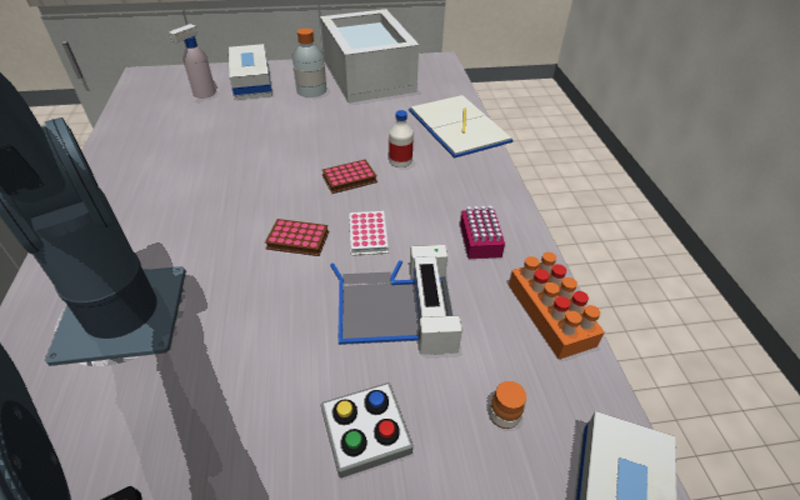

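The white plate shows at about (261,209) in the top image. The scanner is right of it, turned by about -0.06 rad, and the console keys clockwise from top left are blue, red, green and yellow. I'll refine the poses with the wrist camera.

```bash
cat >> h.py <<'E'
def down(psi): return [0.,float(np.cos(psi/2)),float(np.sin(psi/2)),0.]
E
python3 - <<'E'
from h import *
np.set_printoptions(precision=4,suppress=True)
import pickle
q=kinematics.solve_ik([0.47,0.06,0.45],down(0)); print(q)
arm.reach([0.47,0.06,0.45],down(0)); arm.wait(.2)
p=optics.camera_params("wrist"); pickle.dump(p,open("w1.pkl","wb"))
im=save("wrist","w1"); s=arm.sense(); print(s["t"],s["eef_pos"])
R=cv2.Rodrigues(np.array(p["rvec"]))[0]; print(-R.T@np.array(p["tvec"]).ravel(),R)
for n,z in dict(plate=0,scanner=0,lane_entry=0,lane_corner=0,bridge_middle=.03,rear_stop=.012).items():
    for r in spotter.pinpoint("wrist",n)[:2]: print(n,np.round(r["uv"],1),round(r["conf"],2),ray("wrist",r["uv"],z)[:2])
E
```

```text
[ 0.3997  0.1105 -0.6767  1.6433  0.07    1.4124 -1.8558]
4.325 [0.4701 0.0597 0.4499]
[0.5437 0.0593 0.5955] [[-0.0005 -1.      0.0007]
 [-0.9592  0.0007  0.2826]
 [-0.2826 -0.0005 -0.9592]]
plate [265.1 127.6] 0.85 [0.5163 0.168 ]
plate [156.6 142. ] 0.56 [0.4881 0.3885]
scanner [389.4  77.1] 0.88 [ 0.6097 -0.0733]
scanner [111.4  61. ] 0.65 [0.6376 0.4495]
lane_entry [337.5 136.2] 0.94 [0.4995 0.0236]
lane_corner [380.8 139.3] 0.94 [ 0.4934 -0.0637]
bridge_middle [393.3  71.5] 0.61 [ 0.6157 -0.0728]
bridge_middle [389.3  76.2] 0.4 [ 0.6079 -0.0662]
rear_stop [391.6  51.3] 0.64 [ 0.652  -0.0715]
```

View pics/w1.png

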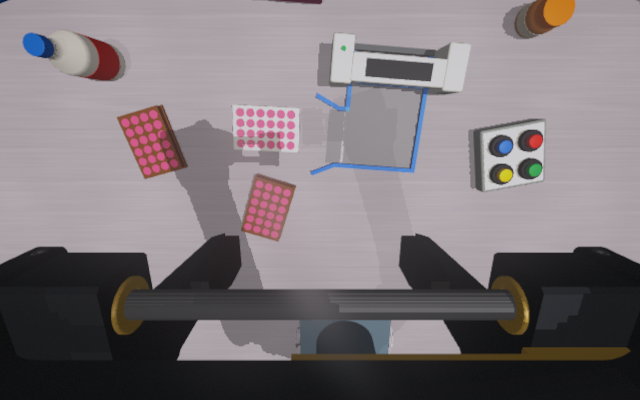

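The wrist image shows the plate at (266,128), the rails at (313–425, 85–172) and the console keys at (501–532, 140–176). Next I fit the scanner, plate and keys from their colours in all three views.

```bash
cat > fit.py <<'E'
from h import *
import pickle
from scipy.optimize import minimize
np.set_printoptions(precision=4,suppress=True)
w=pickle.load(open("w1.pkl","rb")); op=optics.camera_params
optics.camera_params=lambda n: w if n=="wrist" else op(n)
ims={"top":cv2.imread("pics/top0.png"),"side":cv2.imread("pics/side0.png"),"wrist":cv2.imread("pics/w1.png")}
hsv={k:cv2.cvtColor(v,cv2.COLOR_BGR2HSV) for k,v in ims.items()}
f=46*np.tan(np.radians(25)); c=8/np.cos(np.radians(25))
polys=[[(-168.5,90),(-176.5,90),(-176.5,-76.5),(-168.5,-76.5)],[(-168.5,90),(-168.5-f,136),(-168.5-f-c,136),(-176.5,90)],
 [(-65.5,90),(-57.5,90),(-57.5,68.5),(-65.5,68.5)],[(-65.5,90),(-65.5+f,136),(-65.5+f+c,136),(-57.5,90)],
 [(-65.5,68.5),(-65.5,76.5),(-25,76.5),(-25,68.5)],[(-176.5,-68.5),(-176.5,-76.5),(-25,-76.5),(-25,-68.5)]]
def tf(p,xy):
    c,s=np.cos(p[2]),np.sin(p[2]); xy=np.asarray(xy,float); return xy@np.array([[c,s],[-s,c]])+p[:2]
def render(cam,p,S=4):
    m=np.zeros((400*S,640*S),np.uint8)
    for q in polys:
        b=tf(p,np.array(q)/1000); P=np.vstack([np.c_[b,0*b[:,0]],np.c_[b,0*b[:,0]+.007]])
        h=cv2.convexHull(((proj(cam,P)+.5)*S-.5).astype(np.float32)); cv2.fillConvexPoly(m,np.round(h*16).astype(np.int32),255,shift=4)
    return cv2.GaussianBlur(cv2.resize(m,(640,400),interpolation=cv2.INTER_AREA).astype(float)/255,(0,0),1.2)
p0=np.array([.612,-.070,-.06])
def blue(cam):
    h=hsv[cam].astype(float); m=((h[...,0]>98)&(h[...,0]<122)).astype(float)*np.clip((h[...,1]-70)/100,0,1)
    return cv2.GaussianBlur(m*(cv2.dilate(render(cam,p0),np.ones((13,13)))>.1),(0,0),1.2)
B={k:blue(k) for k in ims}
def fit(cams):
    cost=lambda d: sum(((render(k,p0+d*[.01,.01,.05])-B[k])**2).sum()/B[k].sum() for k in cams)
    r=minimize(cost,np.zeros(3),method="Nelder-Mead",options=dict(initial_simplex=np.vstack([np.zeros(3),np.eye(3)]),xatol=.01,fatol=1e-4)); return p0+r.x*[.01,.01,.05],r.fun
for cs in (["top"],["side"],["wrist"],["top","side","wrist"]): print("scanner",cs,*fit(cs))
for cam in ims:
    h=hsv[cam].astype(int); H,Sa,V=h[...,0],h[...,1],h[...,2]
    n,l,st,ce=cv2.connectedComponentsWithStats((((H>160)|(H<3))&(Sa>90)&(V>80)).astype(np.uint8))
    X=np.array([ray(cam,u,.022)[:2] for u,s in zip(ce[1:],st[1:]) if 4<s[4]<150])
    X=X[np.linalg.norm(X-[.517,.165],axis=1)<.065] if len(X) else X
    if len(X)>5:
        e=np.linalg.eigh(np.cov(X.T))[1][:,1]; e=e*np.sign(e[1]); (cx,cy),_,_=cv2.minAreaRect(X.astype(np.float32)); print(cam,"plate",len(X),X.mean(0),(cx,cy),"yaw",np.arctan2(-e[0],e[1]))
    Y=np.zeros_like(H,bool); uv=proj(cam,[[.46,-.315,.05]])[0].astype(int); r=45 if cam!="top" else 30
    Y[uv[1]-r:uv[1]+r,uv[0]-r:uv[0]+r]=1
    for nm,a,b in (("yellow",20,35),("blue",100,125),("green",45,80),("red",170,180)):
        m=Y&(((H>a)&(H<b))|((nm=="red")&(H<6)))&(Sa>110)&(V>50)
        n,l,st,ce=cv2.connectedComponentsWithStats(m.astype(np.uint8))
        if n>1: i=1+np.argmax(st[1:,4]); print(cam,nm,st[i,4],ray(cam,ce[i],.049)[:2])
E
python3 fit.py
```

```text
scanner ['top'] [ 0.6078 -0.0707 -0.0728] 0.031827508774948145
scanner ['side'] [ 0.608  -0.0695 -0.0728] 0.03379682138759369
scanner ['wrist'] [ 0.6086 -0.0711 -0.0742] 0.16696417942967454
scanner ['top', 'side', 'wrist'] [ 0.6083 -0.0707 -0.0732] 0.2501209947094988
top plate 24 [0.5142 0.1635] (0.514340877532959, 0.16351743042469025) yaw -0.04875257324673261
top yellow 86 [ 0.4289 -0.2957]
top blue 81 [ 0.4834 -0.286 ]
top green 77 [ 0.4396 -0.3505]
top red 83 [ 0.494  -0.3398]
side plate 22 [0.5132 0.162 ] (0.5143136382102966, 0.16464295983314514) yaw 0.029530880453130643
side yellow 154 [ 0.4296 -0.2956]
side blue 142 [ 0.4838 -0.2856]
side green 156 [ 0.4399 -0.3497]
side red 158 [ 0.4939 -0.3392]
wrist plate 24 [0.5152 0.1636] (0.515181839466095, 0.163528710603714) yaw -0.043443504084093226
wrist yellow 168 [ 0.4306 -0.2949]
wrist blue 160 [ 0.4845 -0.2858]
wrist green 136 [ 0.4402 -0.3507]
wrist red 186 [ 0.4947 -0.3385]
```

```bash
cat >> h.py <<'E'
SC=np.array([.6082,-.0704]); YAW=-.073
def W(xs,ys,z):
    c,s=np.cos(YAW),np.sin(YAW); return [float(SC[0]+c*xs-s*ys),float(SC[1]+s*xs+c*ys),z]
def S(p):
    c,s=np.cos(YAW),np.sin(YAW); d=np.array(p[:2])-SC; return np.array([c*d[0]+s*d[1],-s*d[0]+c*d[1]])
def platepose():
    "plate in scanner frame from the top camera's wells"
    im=optics.get_image("top"); h=cv2.cvtColor(im,cv2.COLOR_RGB2HSV).astype(int); H,Sa,V=h[...,0],h[...,1],h[...,2]
    n,l,st,ce=cv2.connectedComponentsWithStats((((H>160)|(H<3))&(Sa>90)&(V>80)).astype(np.uint8))
    X=np.array([S(ray("top",u,.022)) for u,s in zip(ce[1:],st[1:]) if 4<s[4]<150])
    return im,X
E
python3 - <<'E'
from h import *
np.set_printoptions(precision=4,suppress=True)
psi=YAW
a=W(-.045,.226,.12)
for ps in (YAW,YAW+np.pi,YAW-np.pi):
    print(ps,kinematics.solve_ik(a,down(ps)))
arm.reach(a,down(psi))
arm.move_l(W(-.045,.226,.013),v=.15)
hit=arm.move_l(W(-.0655,.226,.013),v=.04,threshold=6)
s=arm.sense(); print(hit,s["t"],S(s["eef_pos"]),s["eef_pos"][2],s["ft_force"])
arm.move_l(W(-.045,.226,.013),v=.15); arm.move_l(W(-.045,.226,.12),v=.3)
arm.reach(W(-.117,.34,.12),down(YAW+np.pi/2))
im,X=platepose(); cv2.imwrite("pics/t1.png",im[:,:,::-1])
X=X[np.linalg.norm(X-[-.117,.226],axis=1)<.065]; e=np.linalg.eigh(np.cov(X.T))[1][:,1]; print(len(X),X.mean(0),np.arctan(-e[0]/e[1]))
s=arm.sense(); print(s["t"],s["joint_pos"])
E
```

```text
-0.073 [ 0.0828  0.6812 -0.5957  1.732   0.4773  0.8774 -2.365 ]
3.068592653589793 [ 0.3148  0.8343 -0.9776  1.7185  0.7943  1.0373  0.5515]
-3.214592653589793 [ 0.3148  0.8343 -0.9776  1.7185  0.7943  1.0373  0.5515]
False 7.5083 [-0.0656  0.226 ] 0.01302849714001244 [ 0.4479 -0.3194  0.4545]
0 [nan nan] nan
9.4 [ 0.0856  0.7986 -0.9489  1.76    0.7644  1.0005 -1.2405]
  avg = a.mean(axis, **keepdims_kw)
  ret = um.true_divide(
<stdin>:14: RuntimeWarning: Degrees of freedom <= 0 for slice
  c *= np.true_divide(1, fact)
  c *= np.true_divide(1, fact)
<stdin>:14: RuntimeWarning: Mean of empty slice.
```

```bash
cat >> h.py <<'E'
def wells(cam,guess,r=.07):
    P=optics.camera_params(cam); im=optics.get_image(cam); h=cv2.cvtColor(im,cv2.COLOR_RGB2HSV).astype(int); H,Sa,V=h[...,0],h[...,1],h[...,2]
    n,l,st,ce=cv2.connectedComponentsWithStats((((H>160)|(H<3))&(Sa>90)&(V>80)).astype(np.uint8))
    X=np.array([S(ray(cam,u,.022)) for u,s in zip(ce[1:],st[1:]) if 4<s[4]<300])
    X=X[np.linalg.norm(X-guess,axis=1)<r] if len(X) else X
    if len(X)<5: return im,len(X),None
    (cx,cy),wh,an=cv2.minAreaRect(X.astype(np.float32)); return im,len(X),np.array([cx,cy,(an+45)%90-45]),np.array(wh)
E
python3 - <<'E'
from h import *
np.set_printoptions(precision=4,suppress=True)
ims=[]
for c in ("top","side","wrist"):
    r=wells(c,[-.117,.226]); print(c,*r[1:]); ims.append(r[0])
cv2.imwrite("pics/t2.png",cv2.resize(np.vstack([np.hstack(ims[:2]),np.hstack([ims[2],ims[2]*0])])[:,:,::-1],(800,500),interpolation=cv2.INTER_AREA))
E
```

```text
top 0 None
side 24 [-0.1202  0.2285  0.3805] [0.0585 0.0974]
wrist 20 [-0.119   0.2283  0.1156] [0.0582 0.0969]
```

View pics/t2.png

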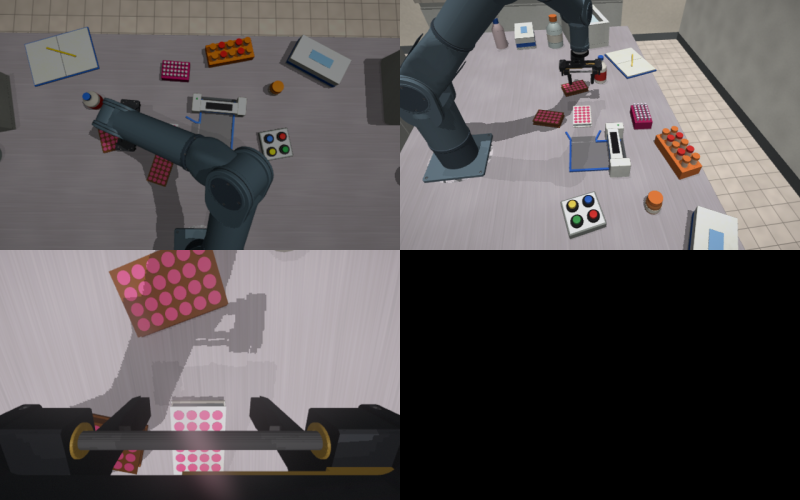

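The plate is square to the scanner at x = -119.5 mm, so it's ready to be pushed into the lane.

```bash
python3 - <<'E'
from h import *
np.set_printoptions(precision=4,suppress=True)
arm.command_gripper(.45)
arm.move_l(W(-.119,.325,.12),v=.2)
arm.move_l(W(-.119,.325,.014),v=.15)
hit=arm.move_l(W(-.118,.16,.014),v=.07,threshold=8)
s=arm.sense(); print(hit,s["t"],S(s["eef_pos"]),s["ft_force"])
r=wells("side",[-.118,.08]); print(*r[1:])
if not hit:
    hit=arm.move_l(W(-.1175,.075,.014),v=.06,threshold=8)
    s=arm.sense(); print(hit,s["t"],S(s["eef_pos"]),s["ft_force"])
r=wells("side",[-.118,.0]); print(*r[1:]); cv2.imwrite("pics/s3.png",cv2.resize(r[0][120:360,160:480,::-1],None,fx=2.4,fy=2.4))
E
```

```text
False 14.0083 [-0.118   0.1601] [0.0937 0.3677 0.1295]
24 [-0.1195  0.0862 -0.2882] [0.0968 0.0592]
False 15.625 [-0.1176  0.0752] [-0.3405  0.4429 -0.3541]
24 [-0.1187  0.0009 -0.3356] [0.0972 0.058 ]
```

View pics/s3.png

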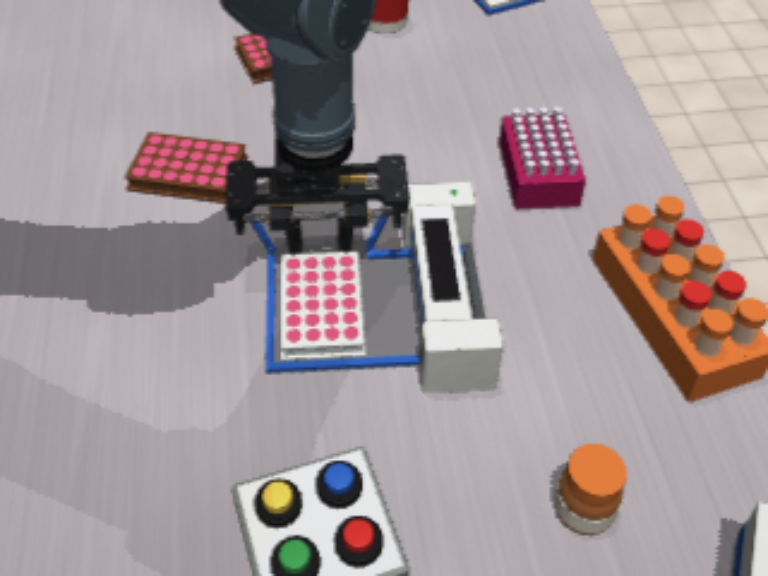

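```bash
python3 - <<'E'
from h import *
np.set_printoptions(precision=4,suppress=True)
arm.move_l(W(-.1176,.095,.014),v=.1); arm.move_l(W(-.1176,.095,.12),v=.25)
arm.command_gripper(.8)
arm.reach(W(-.19,.0,.12),down(YAW)); s=arm.sense(); print(s["t"],S(s["eef_pos"]))
r=wells("side",[-.118,.0]); print(*r[1:])
arm.move_l(W(-.19,.0,.016),v=.15)
hit=arm.move_l(W(-.07,.0,.016),v=.06,threshold=8)
s=arm.sense(); print(hit,s["t"],S(s["eef_pos"]),s["ft_force"])
if not hit:
    hit=arm.move_l(W(-.045,.0,.016),v=.02,threshold=6)
    s=arm.sense(); print(hit,s["t"],S(s["eef_pos"]),s["eef_pos"][2],s["ft_force"])
im=optics.get_image("side"); cv2.imwrite("pics/s4.png",cv2.resize(im[120:360,160:480,::-1],None,fx=2.4,fy=2.4))
E
```

```text
18.3 [-0.1896  0.0004]
24 [-0.1187  0.0009 -0.3356] [0.0972 0.058 ]
False 21.3417 [-0.07  0.  ] [-0.2627 -0.7538  0.2834]
True 22.2 [-0.0535  0.0001] 0.015417835327033957 [ 0.5961 -0.1616  0.3623]
```

View pics/s4.png

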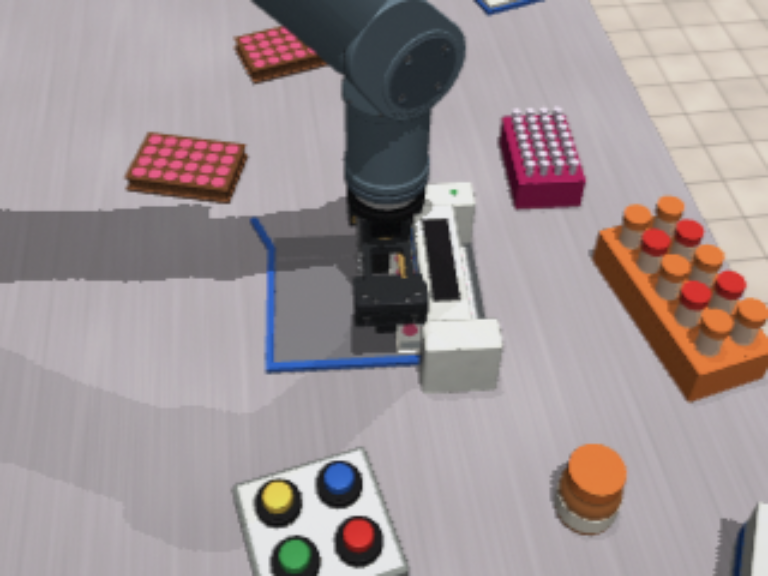

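```bash
python3 - <<'E'
from h import *
np.set_printoptions(precision=4,suppress=True)
for x in (-.0535,-.053,-.0525,-.052,-.0515,-.051):
    hit=arm.move_l(W(x,0,.016),v=.01,threshold=6); arm.wait(.1)
    s=arm.sense(); print(x,hit,s["t"],S(s["eef_pos"]),s["ft_force"])
    if hit or s["ft_force"][0]<-3: break
arm.move_l(W(-.075,0,.016),v=.03); arm.move_l(W(-.1,0,.1),v=.2)
arm.command_gripper(0.); 
psi=np.arctan2(.484-.4297,0)*0
arm.reach([.4297,-.2955,.12],down(-.18))
s=arm.sense(); print(s["t"],s["joint_pos"],s["ft_force"])
r=wells("top",[-.0335,0]); print(*r[1:])
save("wrist","w5"); c=r[0][130:260,280:480,::-1]; d=cv2.imread("pics/w5.png")
o=np.zeros((600,800,3),np.uint8); o[:390,:600]=cv2.resize(c,(600,390)); o[390:590,:320]=cv2.resize(d,(320,200))
k=optics.get_image("side")[200:300,240:400,::-1]; o[390:590,330:650]=cv2.resize(k,(320,200)); cv2.imwrite("pics/c5.png",o)
E
```

```text
-0.0535 False 22.6 [-0.0535  0.    ] [-1.3181 -0.1352 -0.0189]
-0.053 False 22.95 [-0.0532 -0.0001] [ 0.0494 -0.7124  0.0315]
-0.0525 False 23.3 [-0.0531 -0.    ] [-4.6994  0.5955  1.8824]
26.8417 [ 0.9943  0.5714 -0.6192  1.9389  0.463   0.7755 -1.6367] [ 0.6227  0.4828 -0.5064]
6 [-0.0295 -0.     -0.1039] [0.0964 0.0005]
```

View pics/c5.png

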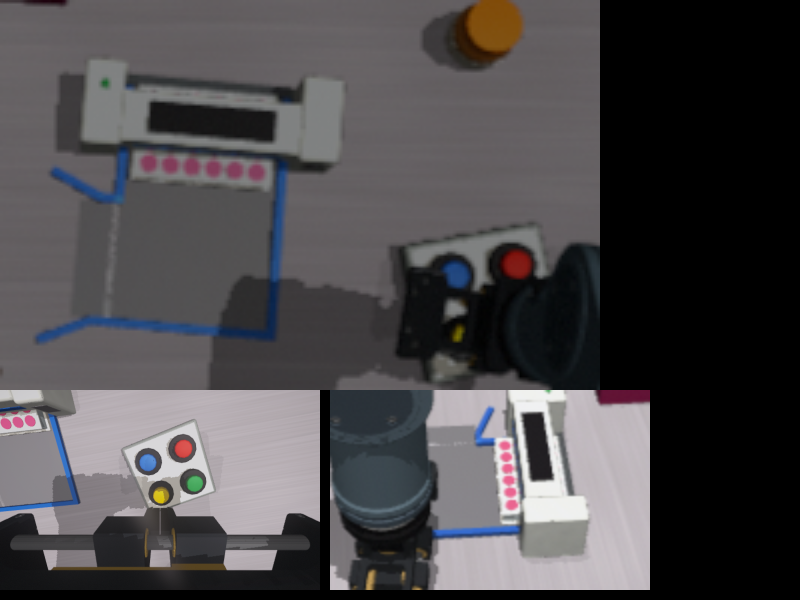

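The plate is home and square: the visible well row is at -29.5 mm, expected -29.3, with a yaw of -0.1°. The keys come next.

```bash
python3 - <<'E'
from h import *
np.set_printoptions(precision=4,suppress=True)
for n,x,y in (("yellow",.4297,-.2955),("blue",.484,-.286),("green",.440,-.350)):
    arm.move_l([x,y,.12],v=.2); arm.move_l([x,y,.060],v=.12)
    hit=arm.move_l([x,y,.0435],v=.02,threshold=10); s=arm.sense(); print(n,hit,s["t"],s["eef_pos"],s["ft_force"])
    arm.wait(.2); s=arm.sense(); print(s["eef_pos"][2],s["ft_force"])
    arm.move_l([x,y,.08],v=.08); arm.wait(.2)
E
```

```text
yellow True 28.575 [ 0.4299 -0.2957  0.0464] [-1.1928 -0.4751  8.5337]
0.04641907903038913 [-2.2082  1.0381  9.3383]
blue True 31.375 [ 0.4842 -0.2862  0.0464] [-1.807  -0.3921  7.8546]
0.04644738213433841 [-1.3238  1.3634  7.9291]
green True 34.2667 [ 0.4402 -0.3503  0.0464] [-1.8623  1.0438  6.8927]
0.04645703340406726 [-1.3376  0.7137  8.3509]
```

```bash
python3 - <<'E'
from h import *
arm.move_l([.44,-.35,.16],v=.2); arm.reach([.25,-.60,.24],down(-.18)); arm.wait(.3)
r=wells("top",[-.0335,0]); print(*r[1:]); print(arm.sense()["t"])
k=optics.get_image("side"); o=np.hstack([cv2.resize(r[0],(400,250)),cv2.resize(k,(400,250))]); cv2.imwrite("pics/f.png",o[:,:,::-1])
E
```

```text
6 [-2.94721946e-02 -1.44056976e-05 -1.03904724e-01] [0.09636038 0.00051067]
37.375
```

View pics/f.png

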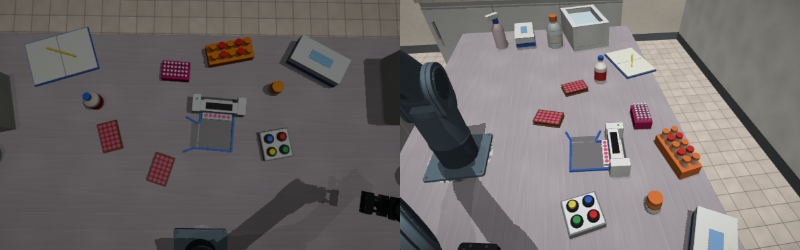

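The plate is under the bridge, the other objects stand where they were, and the arm is clear of everything.

```bash
python3 -c "
from rig import arm
print(arm.job_done())"
```

```text
the job is handed in; nothing more can be done
None
```

The job is handed in at about 37 s of the 72 s limit: the plate is home and square against the rear stop, the yellow, blue and green keys were each pressed fully down and released in that order, and the hand is clear with the red key and other objects untouched.

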